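# Clear the tipped jar and index the red preserve to the light panel

### The job

The purple jar has fallen over on the jar carousel: first take it off and set it down gently inside the green crate. Then turn the carousel by pushing its black pegs, smoothly, until its red jar stands in front of the lit panel and the carousel rests in its click-stop. Do not push, lift or upset the three standing jars, and leave the brush, the bowl and the brass ring beside the carousel where they lie.

Things in the scene. Friction and masses are not known exactly. Their poses are not given: they have to be found in the camera images.
- stand: Fixed dark steel foot of the carousel, 120 mm wide and 30 mm high, which also carries the lit panel on its +y side; its place and yaw vary. Origin on the bench (z = 0) under the carousel's axis, z up. Except on the panel's side nothing of the stand rises above the platter.
- panel_face (a point): Middle of the bright face of the fixed lit panel, 189 mm from the carousel's axis in the stand's +y direction, 78 mm above the bench, looking back to the axis. The panel is 130 mm wide, 12 mm thick and 144 mm high, dark behind, with a bright strip along its top; a brass pointer 48 mm high stands before it, 160 mm from the axis.
- carousel (a joint): Turn (rad) of the grey platter about the stand's vertical axis, positive counter-clockwise from above, 0 at the start, no end stops. Click-stops every 1.571 rad (0, +-1.571, +-3.142, +-4.712): past halfway between two it runs on by itself to the next and settles there, damped, within 1.5 s, ahead of the pusher. Leaving a stop takes about 1 to 2 N at a peg.
- hub (a point): Point on the carousel's axis at the height of the platter's top face, 46 mm above the bench. The platter is 300 mm wide, with four white round stations 90 mm from the axis, in the stand's +x, +y, -x and -y directions when the joint is 0.
- spot (a point): The inspection place: fixed point at the height of the platter's top face, 90 mm from the axis towards the panel (the stand's +y), where the station in front of the panel is centred when the carousel is in a stop.
- peg0 (a point): Point on the axis of one of four upright black pegs fixed to the platter's rim between the stations, 138 mm from the carousel's axis, at 45 degrees counter-clockwise from the stand's +x when the joint is 0; it turns with the platter. The peg is 16 mm thick and 80 mm tall (from 46 to 126 mm above the bench); this point is halfway up, 86 mm above the bench.
- peg1 (a point): Point on the axis of one of four upright black pegs fixed to the platter's rim between the stations, 138 mm from the carousel's axis, at 135 degrees counter-clockwise from the stand's +x when the joint is 0; it turns with the platter. The peg is 16 mm thick and 80 mm tall (from 46 to 126 mm above the bench); this point is halfway up, 86 mm above the bench.
- peg2 (a point): Point on the axis of one of four upright black pegs fixed to the platter's rim between the stations, 138 mm from the carousel's axis, at 225 degrees counter-clockwise from the stand's +x when the joint is 0; it turns with the platter. The peg is 16 mm thick and 80 mm tall (from 46 to 126 mm above the bench); this point is halfway up, 86 mm above the bench.
- peg3 (a point): Point on the axis of one of four upright black pegs fixed to the platter's rim between the stations, 138 mm from the carousel's axis, at 315 degrees counter-clockwise from the stand's +x when the joint is 0; it turns with the platter. The peg is 16 mm thick and 80 mm tall (from 46 to 126 mm above the bench); this point is halfway up, 86 mm above the bench.
- jar_red: Red preserve (brass lid), the one that is to stand before the panel. It starts on one of the three stations that are not at the panel: octagonal glass jar, 50 mm across its flats, 72 mm tall with its lid (round lid 44 mm wide), about 0.22 kg, standing loose on one of the carousel's four stations. Origin: centre of its underside, z up.
- jar_green: Olive-green preserve (brass lid): octagonal glass jar, 50 mm across its flats, 72 mm tall with its lid (round lid 44 mm wide), about 0.22 kg, standing loose on one of the carousel's four stations. Origin: centre of its underside, z up.
- jar_yellow: Yellow preserve (brass lid): octagonal glass jar, 50 mm across its flats, 72 mm tall with its lid (round lid 44 mm wide), about 0.22 kg, standing loose on one of the carousel's four stations. Origin: centre of its underside, z up.
- jar_tipped: Dark purple jar with a steel lid, same size as the others, about 0.2 kg, lying on a flat (it does not roll) on the station before the panel, at any yaw. Origin: on its underside as it lies, at mid-length; x along the jar towards its lid, z up. Grip its flats facing +y and -y, 50 mm apart, which run over x from -36 to +20 mm (the lid beyond is narrower).
- tipped_mid (a point): Middle of the purple jar: 25 mm above its origin.
- crate: Fixed open green plastic crate, empty, 240 mm (x) by 180 mm (y), 50 mm high, walls and floor 5 mm thick. Origin: centre of its underside, on the bench. Its place and yaw vary.
- lid_ring: bystander, loose. Brass screw ring for a jar, 72 mm wide, 14 mm high, lying behind the carousel. Origin: centre of its underside.
- brush: bystander, loose. Hand brush lying on the left of the bench. Origin: centre of its underside.
- bowl: bystander, loose. White bowl, 120 mm wide, 50 mm high, on the left. Origin: centre of its underside.
Mind the look-alikes: they are no part of the job. What is shaped like the jar_tipped but blue is not meant.

How it is judged (in metres and radians):
On the way, in this order (a step that is already met when the one before it is completed fails the run):
1. the purple jar lies or stands at rest inside the green crate, let go (x of tipped_mid in the frame of crate between -0.1 and 0.1 m and y of tipped_mid in the frame of crate between -0.07 and 0.07 m and z of tipped_mid in the frame of crate between 0.015 and 0.06 m and linear speed of jar_tipped below 0.03 m/s and contact force between jar_tipped and the fingers below 0.1 N), for 0.2 s.
2. the carousel has been turned into a click-stop with the red jar in front of the panel (horizontal distance between jar_red and spot below 0.022 m and (value of joint carousel between -4.8124 and -4.6124 rad or value of joint carousel between -3.2416 and -3.0416 rad or value of joint carousel between -1.6708 and -1.4708 rad or value of joint carousel between 1.4708 and 1.6708 rad or value of joint carousel between 3.0416 and 3.2416 rad or value of joint carousel between 4.6124 and 4.8124 rad) and velocity of joint carousel between -0.05 and 0.05 rad/s), for 0.2 s.
At the end, for the whole second after the job is handed in: The purple jar is at rest inside the green crate, let go; the carousel is still, within 0.1 rad of a click-stop, with the red jar's centre within 22 mm of the inspection place; the red, green and yellow jars stand upright (within 0.1 rad) on the carousel (all of step 1 and all of step 2 and angle between each of jar_red, jar_green, jar_yellow's own z axis and vertical below 0.1 rad and height (world z) of jar_red between 0.04 and 0.052 m and height (world z) of jar_green between 0.04 and 0.052 m and height (world z) of jar_yellow between 0.04 and 0.052 m and horizontal distance between each of jar_red, jar_green, jar_yellow and hub below 0.125 m); the robot touches nothing.
It fails at once if a standing jar is tipped (over 0.35 rad) or lifted (over 20 mm) ((angle between jar_red's own z axis and vertical above 0.35 rad or height (world z) of jar_red above 0.066 m) or (angle between jar_green's own z axis and vertical above 0.35 rad or height (world z) of jar_green above 0.066 m) or (angle between jar_yellow's own z axis and vertical above 0.35 rad or height (world z) of jar_yellow above 0.066 m)).
It fails at once if the robot pushes on a standing jar (over 2 N) (contact force between any of jar_red, jar_green, jar_yellow and the fingers above 2 N or contact force between any of jar_red, jar_green, jar_yellow and the arm above 2 N).
It fails at once if the purple jar is dropped: it moves faster than 0.7 m/s with no finger touching it (linear speed of jar_tipped above 0.7 m/s and contact force between jar_tipped and the fingers below 0.05 N).
It fails at once if the carousel is spun fast (over 4 rad/s) (velocity of joint carousel above 4 rad/s or velocity of joint carousel below -4 rad/s).
It fails at once if the brush, the bowl or the brass ring is shifted by more than 40 mm (distance of any of lid_ring, brush, bowl from where it was at the start of the episode above 0.04 m).
It also fails if it takes over 67 s, if anything falls off the work surface, if the arm or the gripper's body presses on something with over 40 N, if the wrist force passes 120 N, or if a joint passes its speed limit or range.

### The arm

A 6-joint arm with a two-finger parallel gripper is mounted at the origin on the work surface. World frame = base frame: x ahead of the robot, y to its left, z up, the work surface at z = 0. Lengths are in mm, angles in rad, forces in N, time in s.
With the tool pointing down it reaches from about 325 to 900 mm from the base axis. Payload 6.1 kg.
Tool frame: the origin (TCP) lies midway between the tips of the shut fingers; the grasp point (between the pads) lies 19 mm behind it; z points along the fingers, y is the line along which they close (so a half turn about z gives the same grasp; the last joint's range is limited). The gripper opens to 85 mm and grips with 20 to 120 N. Pads are 22 mm wide; open, the fingers measure 114 mm over their backs; the gripper's body (76 mm by 85 mm) begins 54 mm behind the grasp point. The pads swing forward as they close: fully open they stand 13 mm farther back than shut.
Start: joints at [1.033, 0.22, 1.526, -0, 1.395, -0.126], TCP at [250.16, 572.744, 231.3] pointing down, gripper open.
Joint ranges: [-2.98, 2.98], [-0.91, 2.08], [0.09, 2.57], [-1.24, 4.39], [0.2, 2.65], [-2.68, 2.68]. Speed limits (rad/s): [2.57, 2.57, 3.01, 3.14, 3.14, 3.14].

### API

Orientations are given as a 3x3 rotation matrix whose columns are the frame's x, y, z axes.
In Python, from workcell import robot, eyes, ticket gives the robot as it stands. The module is installed in compiled form; this text tells all that it offers.
- The arm moves only by the shell command python3 -m handwheel 'ROWS' [FORCE]. ROWS is JSON, a list of rows, each a list of 7 numbers: the turn, a rotation vector about the tool's x, y, z in rad, then the shift along the tool's x, y, z in cm, then the finger opening in cm, from 0 to 8.54. A call has exactly 8 rows; each row shifts and turns the commanded pose from where the row before left it, along the tool's axes as they then stand; what a row does not reach is not made up. A row lasts 1/8 s, in which the tool goes at most 62.5 mm and 10.7 degrees, less where a joint would pass 70% of its speed; a pose out of reach is approached as far as the arm can. A call is refused whole if a number of a shift passes 6.25 or a number of a turn 0.188, either way. A call with a gripper value outside its range is refused whole. The fingers move at their own pace and stop on an object; FORCE is the grip in N (left out, the last holds). Time passes only in rows, so rows that do not move let the fingers close, or fill a call up. It gives the time, the measured TCP pose, the force, the opening and the grip force at its end, in the units of the state.
- robot.get_obs(): the state, without advancing time (a new reading comes with each control period).
- eyes.capture(name): name is "side" or "top"; returns the picture (420x560x3 uint8, red, green, blue); there is no depth.
- eyes.camera_params(name): a dict with "fx", "fy", "cx", "cy" (pixels), "T" (4x4, takes a point from camera to world coordinates). Camera axes: x right, y up, looking along -z (the intrinsics and any distortion apply to the point x, -y, -z); pixel columns grow to the right and rows downward; lengths in mm; the calibration is good to about 2 mm. A picture is of the moment at which its call begins. camera_params takes no time and is no camera call.
- ticket.finish_job(): hands the job in; it is judged then, once.
The state is a dict: "clock": time; "joint_pos": joint angles; "joint_vel": joint speeds; "effort": joint torques, N m; "eef_pos": TCP position; "eef_rot": TCP orientation; "wrist_force": force on the tool from outside, world axes, zero at the start; "torque": the same for the moment, N m; "width": finger opening in mm; "grip_force": force on a finger pad.
Only numpy, scipy, OpenCV 4.12 (cv2) and the standard library are available. Lean on these libraries where they do the work, as an engineer would, in place of code of your own. Each camera call takes 0.05 s, during which the arm holds its last target. There are 200 camera calls.

## Working session

There is one attempt and no reset: what is moved stays moved. The work goes in short steps, Python scripts to look and compute and a shell command to move; the robot and the scene stay as the last step left them, time stands still between calls to the robot, and variables do not carry over. Pictures are saved under pics/ and viewed, at most 10 in all, crops included, and the job is handed in when it is done.

```bash
mkdir -p pics; python3 - <<'E'
from workcell import robot, eyes
import cv2, numpy as np
for n in("side","top"):
    im=eyes.capture(n); cv2.imwrite(f"pics/{n}0.png",im[:,:,::-1])
    p=eyes.camera_params(n); print(n,{k:(np.round(v,3).tolist()) for k,v in p.items()})
print(robot.get_obs()["eef_rot"],robot.get_obs()["clock"])
E
```

```text
side {'fx': 411.618, 'fy': 411.618, 'cx': 273.656, 'cy': 211.94, 'T': [[0.916, 0.278, -0.289, 256.078], [-0.401, 0.647, -0.649, -582.21], [0.006, 0.71, 0.704, 767.627], [0.0, 0.0, 0.0, 1.0]]}
top {'fx': 447.116, 'fy': 447.116, 'cx': 274.825, 'cy': 210.012, 'T': [[-0.067, 0.975, -0.212, 278.185], [-0.998, -0.066, 0.015, 81.685], [0.001, 0.213, 0.977, 1300.769], [0.0, 0.0, 0.0, 1.0]]}
[[-9.16389890e-01  4.00285887e-01 -8.81550852e-04]
 [ 4.00286814e-01  9.16388599e-01 -1.54978968e-03]
 [ 1.87484212e-04 -1.77308478e-03 -9.99998411e-01]] 0.1
```

View pics/top0.png

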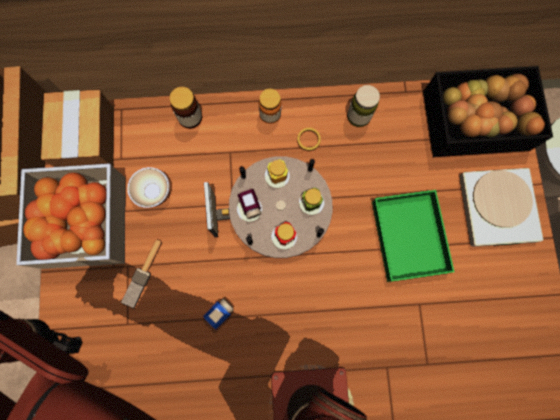

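View pics/side0.png

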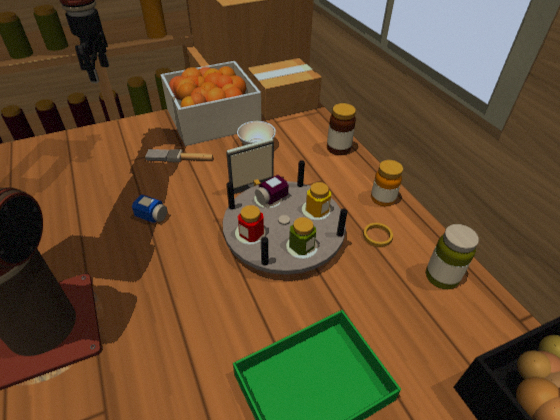

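```bash
cat > h.py <<'E'
import cv2, numpy as np
from workcell import robot, eyes
def ray(n,px,z):
    p=eyes.camera_params(n);T=np.array(p["T"]);px=np.atleast_2d(px).astype(float)
    d=np.c_[(px[:,0]-p["cx"])/p["fx"],-(px[:,1]-p["cy"])/p["fy"],-np.ones(len(px))]@T[:3,:3].T
    o=T[:3,3]; return (o+d*((z-o[2])/d[:,2])[:,None])
def proj(n,P):
    p=eyes.camera_params(n);T=np.array(p["T"]);q=(np.atleast_2d(P)-T[:3,3])@T[:3,:3]
    return np.c_[p["cx"]+p["fx"]*q[:,0]/-q[:,2],p["cy"]+p["fy"]*q[:,1]/q[:,2]]
E
python3 - <<'E'
from h import *
t=cv2.imread("pics/top0.png");s=cv2.imread("pics/side0.png")
# crate
m=cv2.inRange(cv2.cvtColor(t,cv2.COLOR_BGR2HSV),(50,120,50),(75,255,255))
c=max(cv2.findContours(m,0,1)[0],key=cv2.contourArea)
r=cv2.minAreaRect(ray("top",c[:,0],50)[:,:2].astype(np.float32));print("crate",r)
# platter: low-saturation region round the hub, hull -> plane
hsv=cv2.cvtColor(t,cv2.COLOR_BGR2HSV)
m=cv2.inRange(hsv,(0,0,50),(180,90,255));m[:, :228]=0;m[:,336:]=0;m[:150]=0;m[262:]=0
m=cv2.morphologyEx(m,cv2.MORPH_OPEN,np.ones((5,5)))
c=max(cv2.findContours(m,0,1)[0],key=cv2.contourArea)
w=ray("top",cv2.convexHull(c)[:,0],46)[:,:2].astype(np.float32)
print("platter",cv2.minEnclosingCircle(w),cv2.fitEllipse(w))
# lids
a=cv2.resize(t[140:275,190:345],None,fx=5,fy=4.4,interpolation=2)
a=cv2.resize(t[145:265,195:345],(750,600),interpolation=cv2.INTER_CUBIC);cv2.imwrite("pics/c1.png",a)
b=cv2.resize(s[130:280,200:360],(640,600),interpolation=cv2.INTER_CUBIC);cv2.imwrite("pics/c2.png",b)
E
```

```text
crate ((454.13323974609375, -323.09100341796875), (239.19656372070312, 180.71340942382812), 4.225708484649658)
platter ((563.225341796875, 46.954097747802734), 149.91941833496094) ((562.8125, 46.04377746582031), (295.05963134765625, 296.14447021484375), 25.89595603942871)
```

View pics/c1.png

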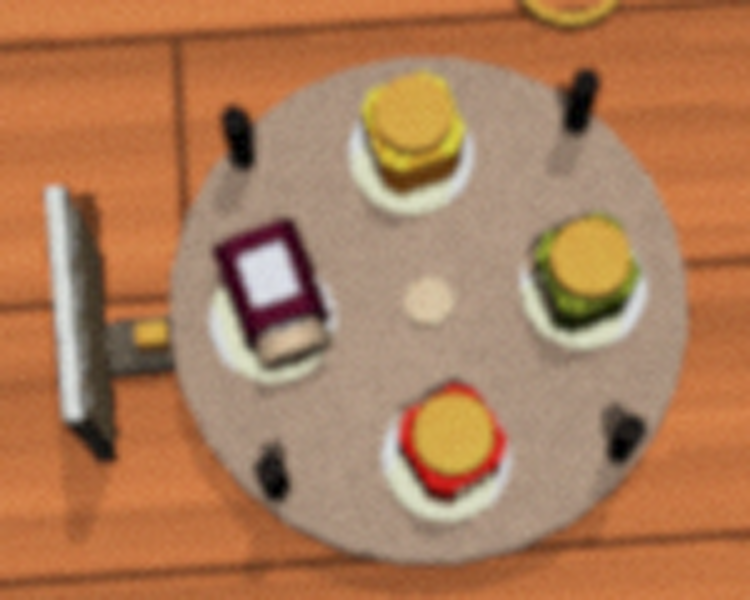

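View pics/c2.png

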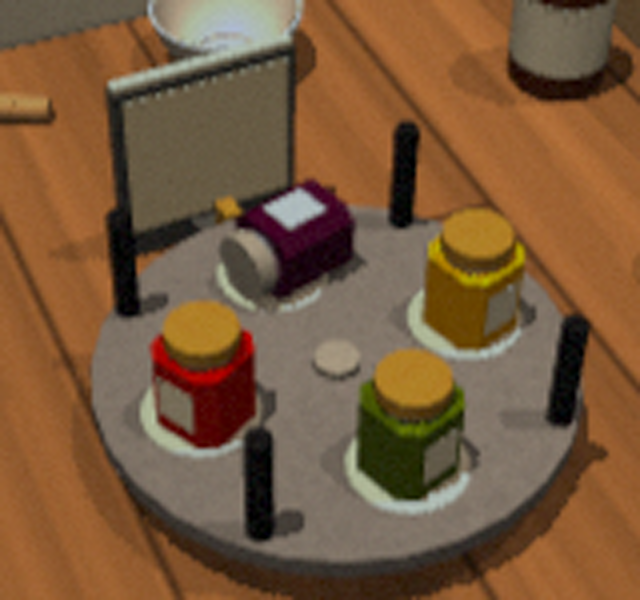

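```bash
python3 - <<'E'
from h import *
t=cv2.imread("pics/top0.png")
L=ray("top",[[277.2,167],[313.2,196],[285.8,231.4]],118)[:,:2];print("lids y,g,r",L.round(1))
hub=ray("top",[[195+429/5,145+300/5]],46)[0,:2];print("hub dot",hub)
hub=(L[0]+L[2])/2; print("hub lids",hub)
S=ray("top",np.array([[409,155],[584,286],[448,460],[272,323]])/5+[195,145],46)[:,:2];print("stations y,g,r,p",S.round(1),S.mean(0))
for a,b in((S[2],S[0]),(S[1],S[3])):print("yaw dir",np.degrees(np.arctan2(*(b-a)[::-1])))
d=L[0]-L[2];print(np.degrees(np.arctan2(d[1],d[0])))
B=np.array([[242,163],[577,128],[275,497],[622,460]])/5+[195,145]
Pg=ray("top",B,46)[:,:2];print("peg bases",Pg.round(1),Pg.mean(0))
hsv=cv2.cvtColor(t,cv2.COLOR_BGR2HSV)
T=ray("top",np.array([[48,190],[63,190],[72,420],[88,415]])/5+[195,145],150)[:,:2];print("panel top",T.round(1))
print("pointer top",ray("top",[[195+151/5,145+330/5]],48).round(1))
c=np.array([[217,246],[290,222],[326,322],[250,348]])/5+[195,145]
for z in (71,80,90):
  r=ray("top",c,z)[:,:2];print(z,r.round(1).tolist(),r.mean(0))
q=ray("top",np.array([[217,246],[250,348],[292,225],[326,322]])/5+[195,145],75)[:,:2]
for a,b in((0,1),(2,3)): print(np.degrees(np.arctan2(*(q[b]-q[a])[::-1])),np.linalg.norm(q[b]-q[a]))
lab=ray("top",np.array([[268,272]])/5+[195,145],96);print("label",lab)
E
```

```text
lids y,g,r [[656.2  48.4]
 [567.2 -43.8]
 [474.7  37.8]]
hub dot [564.42359344  43.90378882]
hub lids [565.45749995  43.11605846]
stations y,g,r,p [[651.9  49.5]
 [566.7 -45.9]
 [470.9  39.7]
 [557.  134.9]] [561.59668804  44.53509804]
yaw dir 3.0843151559047546
yaw dir 93.07614398800901
3.3488250322207014
peg bases [[653.6 147. ]
 [661.7 -49.9]
 [456.4 138.7]
 [464.2 -58.7]] [558.9693435   44.29084504]
panel top [[614.5 245.7]
 [613.9 237.7]
 [489.1 237.5]
 [491.2 229. ]]
pointer top [[557.1 204.2  48. ]]
71 [[598.2, 162.4], [609.4, 120.3], [549.9, 103.4], [537.9, 146.9]] [573.85496966 133.27926033]
80 [[595.8, 161.9], [607.0, 120.0], [548.0, 103.3], [536.0, 146.4]] [571.69112457 132.90166742]
90 [[593.2, 161.2], [604.3, 119.7], [545.7, 103.1], [533.9, 145.9]] [569.28685224 132.48211974]
-165.55195758414115 62.03865679882635
-164.6103466536126 59.60306507700827
label [[574.90510542 133.34478067  96.        ]]
```

The top view shows the lying purple jar (248,204) on the station before the panel. It also shows a blue jar of the same shape on the bench (219,313), which is a look-alike. The purple jar with the steel lid, on the carousel, fits the description, and the crops confirm it. The red jar is at (285,233), on the stand's -x side, so the carousel has to turn -1.571. The hub is near (563,44), yaw 3°.

```bash
python3 -m handwheel '[[0,0,0,-2.9,-1.74,0,7.6],[0,0,0,-2.9,-1.74,0,7.6],[0,0,0,-2.9,-1.74,0,7.6],[0,0,0,-2.9,-1.74,0,7.6],[0,0,0,-2.9,-1.74,0,7.6],[0,0,0,-2.9,-1.74,0,7.6],[0,0,0,-2.9,-1.74,0,7.6],[0,0,0,-2.9,-1.74,0,7.6]]' 40
python3 -m handwheel '[[0,0,0,-2.9,-1.74,0,7.6],[0,0,0,-2.9,-1.74,0,7.6],[0,0,0,-2.9,-1.74,0,7.6],[0,0,0,-2.9,-1.74,0,7.6],[0,0,0,-2.9,-1.74,0,7.6],[0,0,0,-2.9,-1.74,0,7.6],[0,0,0,-2.9,-1.74,0,7.6],[0,0,0,-2.9,-1.74,0,7.6]]'
```

```text
clock: 1.1
eef_pos: [407.3, 351.2, 230.8]
eef_rot: [[-0.916, 0.4, -0.001], [0.4, 0.916, -0.0], [0.0, -0.001, -1.0]]
wrist_force: [0.7, -0.5, 0.4]
width: 75.7
grip_force: 0.0
clock: 2.1
eef_pos: [564.2, 130.9, 230.8]
eef_rot: [[-0.916, 0.4, -0.001], [0.4, 0.916, -0.0], [0.001, -0.0, -1.0]]
wrist_force: [-0.7, -0.5, 0.2]
width: 76.0
grip_force: 0.0
```

```bash
python3 -m handwheel '[[0,0,0.154,0,0,0,7.6],[0,0,0.154,0,0,0,7.6],[0,0,0.154,0,0,0,7.6],[0,0,0.154,0,0,0,7.6],[0,0,0.154,0,0,0,7.6],[0,0,0.154,0,0,0,7.6],[0,0,0.154,0,0,0,7.6],[0,0,0.154,0,0,0,7.6]]'
python3 -m handwheel '[[0,0,0.154,0,0,0,7.6],[0,0,0.154,0,0,0,7.6],[0,0,0.154,0,0,0,7.6],[0,0,0.154,0,0,0,7.6],[0,0,0.154,0,0,0,7.6],[0,0,0.154,0,0,0,7.6],[0,0,0.154,0,0,0,7.6],[0,0,0.154,0,0,0,7.6]]'
python3 - <<'E'
from h import *
o=robot.get_obs();print(o["eef_pos"],o["eef_rot"].round(3) if hasattr(o["eef_rot"],"round") else o["eef_rot"],o["joint_pos"],o["clock"])
s=eyes.capture("side");cv2.imwrite("pics/s2.png",cv2.resize(s[60:300,160:380],(550,600))[:,:,::-1])
# side-view check of jar: lid centre & label
q=np.array([[295,208]])/4+[200,130];print("label",ray("side",q,96))
q=np.array([[250,266]])/4+[200,130];print("lid face c",ray("side",q,71))
E
```

```text
clock: 3.1
eef_pos: [563.6, 131.9, 230.7]
eef_rot: [[0.078, 0.997, -0.001], [0.997, -0.078, -0.0], [-0.0, -0.001, -1.0]]
wrist_force: [0.5, -0.4, 0.5]
width: 76.0
grip_force: 0.0
clock: 4.1
eef_pos: [563.6, 131.9, 230.7]
eef_rot: [[0.966, 0.258, -0.001], [0.258, -0.966, -0.0], [-0.001, -0.0, -1.0]]
wrist_force: [0.2, 0.1, -0.2]
width: 76.0
grip_force: 0.0
[563.57142244 131.85908621 230.71091399] [[ 0.966  0.258 -0.001]
 [ 0.258 -0.966 -0.   ]
 [-0.001 -0.    -1.   ]] [ 9.36313235e-02  1.12065746e-01  1.64989068e+00 -2.85315788e-05
  1.38073317e+00  1.40367893e+00] 4.1
label [[574.09350207 133.89016851  96.        ]]
lid face c [[537.85825819 120.79609048  71.        ]]
```

View pics/s2.png

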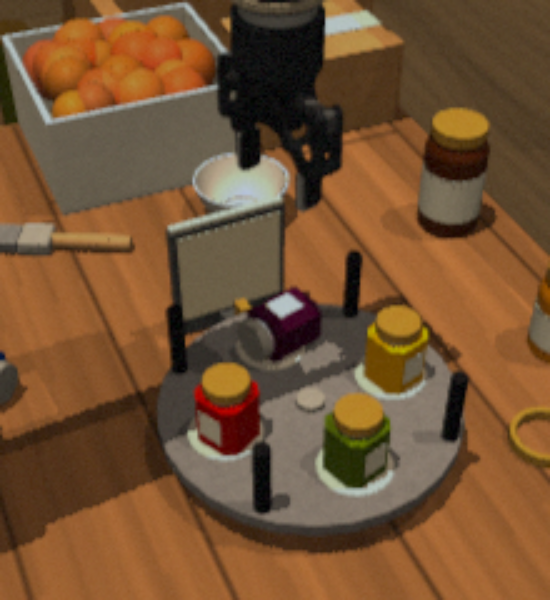

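The gripper hangs over the purple jar in the right orientation; both views agree on its middle, about (572,133). Descend and grip.

```bash
python3 -m handwheel '[[0,0,0,0.9,0.1,1.5,7.6],[0,0,0,0,0,1.5,7.6],[0,0,0,0,0,1.5,7.6],[0,0,0,0,0,1.5,7.6],[0,0,0,0,0,1.5,7.6],[0,0,0,0,0,1.5,7.6],[0,0,0,0,0,1.5,7.6],[0,0,0,0,0,1.5,7.6]]'
python3 -m handwheel '[[0,0,0,0,0,0.8,7.6],[0,0,0,0,0,0.8,7.6],[0,0,0,0,0,0.8,7.6],[0,0,0,0,0,0.8,7.6],[0,0,0,0,0,0.8,7.6],[0,0,0,0,0,0.8,7.6],[0,0,0,0,0,0.7,7.6],[0,0,0,0,0,0,7.6]]'
python3 - <<'E'
from h import *
t=eyes.capture("top");s=eyes.capture("side")
a=cv2.resize(t[150:260,190:300],(400,400));b=cv2.resize(s[110:230,190:310],(400,400))
cv2.imwrite("pics/g1.png",np.hstack([a,b])[:,:,::-1])
E
```

```text
clock: 5.15
eef_pos: [572.9, 133.3, 110.4]
eef_rot: [[0.965, 0.263, 0.0], [0.263, -0.965, -0.0], [0.0, 0.0, -1.0]]
wrist_force: [-1.7, 1.2, -0.8]
width: 75.9
grip_force: 0.0
clock: 6.15
eef_pos: [572.3, 133.2, 55.5]
eef_rot: [[0.965, 0.263, -0.001], [0.263, -0.965, -0.0], [-0.001, -0.0, -1.0]]
wrist_force: [-0.4, -0.5, 0.1]
width: 76.4
grip_force: 0.0
```

View pics/g1.png

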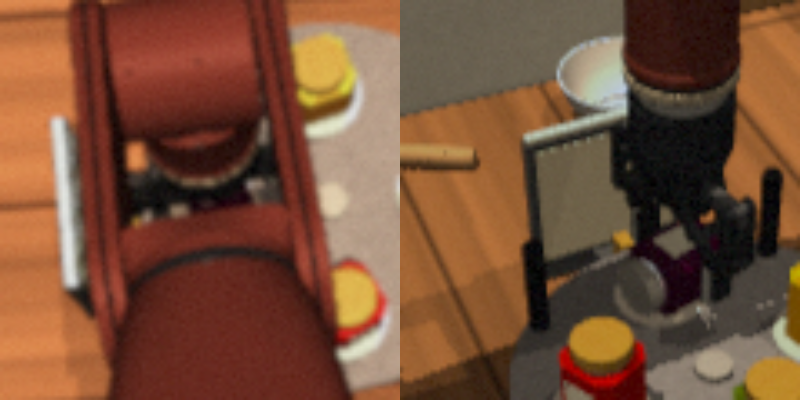

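The jar sits between the fingers. The right-hand view shows the jar at about (675,275), with a finger on either side. Close and lift.

```bash
python3 -m handwheel '[[0,0,0,0,0,0,6.6],[0,0,0,0,0,0,6.0],[0,0,0,0,0,0,5.4],[0,0,0,0,0,0,4.8],[0,0,0,0,0,0,4.0],[0,0,0,0,0,0,4.0],[0,0,0,0,0,0,4.0],[0,0,0,0,0,0,4.0]]' 40
python3 -m handwheel '[[0,0,0,0,0,-0.5,4],[0,0,0,0,0,-1.2,4],[0,0,0,0,0,-2,4],[0,0,0,0,0,-2.5,4],[0,0,0,0,0,-2.5,4],[0,0,0,0,0,-2.5,4],[0,0,0,0,0,-2.5,4],[0,0,0,0,0,-1,4]]'
```

```text
clock: 7.25
eef_pos: [573.3, 133.3, 56.7]
eef_rot: [[0.965, 0.263, 0.001], [0.263, -0.965, 0.0], [0.001, 0.0, -1.0]]
wrist_force: [-0.2, -0.4, 4.3]
width: 49.3
grip_force: 42.7
clock: 8.25
eef_pos: [574.1, 133.4, 206.6]
eef_rot: [[0.965, 0.263, 0.004], [0.263, -0.965, 0.0], [0.004, 0.001, -1.0]]
wrist_force: [-0.5, -0.1, -2.2]
width: 49.5
grip_force: 42.1
```

```bash
python3 -m handwheel '[[0,0,0,-0.7,1.2,0,4],[0,0,0,-1.4,2.5,0,4],[0,0,0,-1.6,2.8,0,4],[0,0,0,-1.6,2.8,0,4],[0,0,0,-1.6,2.8,0,4],[0,0,0,-1.6,2.8,0,4],[0,0,0,-1.6,2.8,0,4],[0,0,0,-1.6,2.8,0,4]]' 45
python3 -m handwheel '[[0,0,0,-1.6,2.8,0,4],[0,0,0,-1.6,2.8,0,4],[0,0,0,-1.6,2.8,0,4],[0,0,0,-1.6,2.8,0,4],[0,0,0,-1.6,2.8,0,4],[0,0,0,-1.6,2.8,0,4],[0,0,0,-1.4,2.5,0,4],[0,0,0,-0.6,1.0,0,4]]'
python3 -m handwheel '[[0,0,0.09,0,0,1.2,4],[0,0,0.09,0,0,2,4],[0,0,0,0,0,2,4],[0,0,0,0,0,2,4],[0,0,0,0,0,2,4],[0,0,0,0,0,2,4],[0,0,0,0,0,1.5,4],[0,0,0,0,0,0.8,4]]'
```

```text
clock: 9.25
eef_pos: [512.1, -96.6, 201.8]
eef_rot: [[0.965, 0.262, -0.003], [0.262, -0.965, 0.0], [-0.002, -0.001, -1.0]]
wrist_force: [0.7, -0.2, -2.7]
width: 49.3
grip_force: 48.3
clock: 10.25
eef_pos: [453.5, -322.7, 201.9]
eef_rot: [[0.965, 0.261, -0.002], [0.261, -0.965, 0.001], [-0.002, -0.002, -1.0]]
wrist_force: [0.2, 0.3, -2.8]
width: 49.5
grip_force: 48.2
clock: 11.25
eef_pos: [454.6, -320.8, 67.0]
eef_rot: [[0.996, 0.086, -0.001], [0.086, -0.996, 0.001], [-0.001, -0.001, -1.0]]
wrist_force: [0.4, -0.1, -2.2]
width: 49.3
grip_force: 48.3
```

```bash
python3 -m handwheel '[[0,0,0,0,0,0.8,4],[0,0,0,0,0,0.8,4],[0,0,0,0,0,0.8,4],[0,0,0,0,0,0.8,4],[0,0,0,0,0,0.7,4],[0,0,0,0,0,0.4,4],[0,0,0,0,0,0.3,4],[0,0,0,0,0,0.2,4]]'
python3 -m handwheel '[[0,0,0,0,0,0.2,4],[0,0,0,0,0,0.1,4],[0,0,0,0,0,0,4],[0,0,0,0,0,0,4.5],[0,0,0,0,0,0,5.0],[0,0,0,0,0,0,5.6],[0,0,0,0,0,0,6.4],[0,0,0,0,0,0,7.2]]'
```

```text
clock: 12.25
eef_pos: [455.4, -321.7, 20.3]
eef_rot: [[0.996, 0.086, 0.0], [0.086, -0.996, -0.0], [0.0, 0.0, -1.0]]
wrist_force: [0.4, 0.4, -2.2]
width: 49.3
grip_force: 48.3
clock: 13.25
eef_pos: [455.4, -321.8, 17.6]
eef_rot: [[0.996, 0.086, 0.0], [0.086, -0.996, -0.0], [0.0, 0.0, -1.0]]
wrist_force: [1.3, -0.3, 0.5]
width: 72.2
grip_force: 0.0
```

Jar released on the crate floor. I'll retreat up, shut the fingers, turn 20° and check the scene.

```bash
python3 -m handwheel '[[0,0,0,0,0,-1,7.2],[0,0,0,0,0,-2,7.2],[0,0,0,0,0,-2.5,7.2],[0,0,0,0,0,-2.5,7.2],[0,0,0,0,0,-2.5,7.2],[0,0,-0.12,0,0,-2.5,0],[0,0,-0.12,0,0,-2.5,0],[0,0,-0.11,0,0,-1.5,0]]'
python3 - <<'E'
from h import *
o=robot.get_obs();print(np.round(o["eef_pos"],1),np.round(o["eef_rot"],3).tolist(),o["width"])
t=eyes.capture("top");cv2.imwrite("pics/t3.png",t[:,:,::-1])
a=cv2.resize(t[145:300,195:460],(795,465),interpolation=cv2.INTER_CUBIC);cv2.imwrite("pics/t3c.png",a[:,:,::-1])
P=np.array([[482.7,-78.4,126],[470.7,-58,126],[470.7,-58,46],[496,-90,80]]);print(proj("top",P).round(1))
E
```

```text
clock: 14.25
eef_pos: [456.0, -322.2, 190.9]
eef_rot: [[0.905, 0.426, 0.003], [0.426, -0.905, -0.003], [0.001, 0.004, -1.0]]
wrist_force: [-0.4, 0.0, 0.2]
width: 17.1
grip_force: 0.0
[ 456.  -322.2  190.9] [[0.905, 0.426, 0.003], [0.426, -0.905, -0.003], [0.001, 0.004, -1.0]] 17.052307118085622
[[329.1 225.1]
 [321.9 230. ]
 [318.9 234.8]
 [330.8 223.1]]
```

View pics/t3c.png

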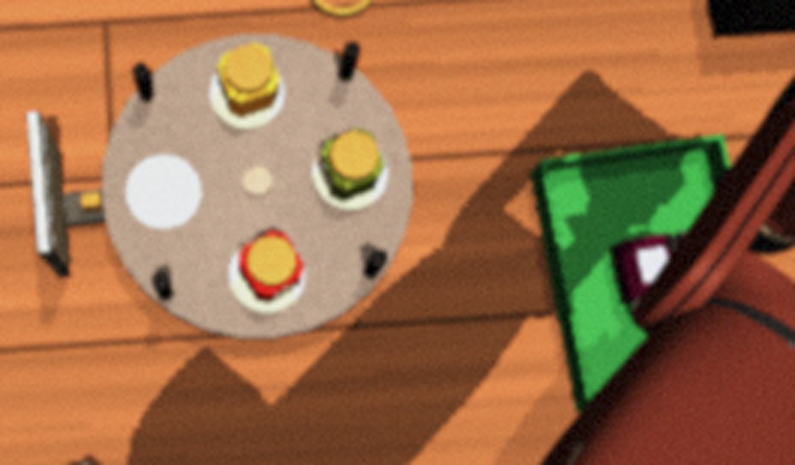

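The view shows the purple jar in the crate (crop (650,265)), the platter unmoved and peg2 at crop (374,262), where I predicted it. Now I go behind peg2.

```bash
python3 -m handwheel '[[0,0,0,1.7,-2.4,0,0],[0,0,0,1.7,-2.4,0,0],[0,0,0,1.7,-2.4,0,0],[0,0,0,1.7,-2.4,0,0],[0,0,0,1.7,-2.4,0,0],[0,0,0,1.7,-2.4,0,0],[0,0,0,1.7,-2.4,0,0],[0,0,0,1.6,-2.4,0,0]]'
python3 -m handwheel '[[0,0,0,0,0,0,0],[0,0,0,0,0,1.7,0],[0,0,0,0,0,1.7,0],[0,0,0,0,0,1.7,0],[0,0,0,0,0,1.7,0],[0,0,0,0,0,1.7,0],[0,0,0,0,0,1.7,0],[0,0,0,0,0,1.3,0]]'
python3 - <<'E'
import numpy as np
from workcell import robot
o=robot.get_obs();p=np.array(o["eef_pos"]);R=np.array(o["eef_rot"]);print(o["width"])
W=[(482.7,-78.4),(457.1,-57.3),(434.4,-26.4),(424.1,-3.1),(418,21.8),(416.4,37.1)]
for w in W:
    q=np.r_[w,p[2]]; print(np.round(R.T@(q-p)/10,2)); p=q
E
```

```text
clock: 15.3
eef_pos: [496.8, -89.6, 188.3]
eef_rot: [[0.907, 0.421, 0.001], [0.421, -0.907, -0.0], [0.001, 0.001, -1.0]]
wrist_force: [0.3, -0.4, -0.3]
width: 0.1
grip_force: 0.0
clock: 16.3
eef_pos: [496.4, -90.5, 71.1]
eef_rot: [[0.907, 0.422, -0.001], [0.422, -0.907, 0.0], [-0.0, -0.0, -1.0]]
wrist_force: [-0.2, 0.2, 0.4]
width: 0.1
grip_force: 0.0
0.11457675723247543
[-0.73 -1.67  0.  ]
[-1.43 -2.99  0.  ]
[-0.75 -3.76  0.  ]
[ 0.05 -2.55  0.  ]
[ 0.5  -2.51  0.  ]
[ 0.5  -1.45  0.  ]
```

```bash
python3 -m handwheel '[[0,0,0,-0.37,-0.8,0,0],[0,0,0,-0.37,-0.8,0,0],[0,0,0,-0.5,-0.8,0,0],[0,0,0,-0.4,-0.7,0,0],[0,0,0,-0.3,-0.8,0,0],[0,0,0,-0.3,-0.8,0,0],[0,0,0,-0.2,-0.8,0,0],[0,0,0,-0.2,-0.8,0,0]]'
python3 -m handwheel '[[0,0,0,-0.2,-0.8,0,0],[0,0,0,-0.1,-0.8,0,0],[0,0,0,-0.1,-0.8,0,0],[0,0,0,0,-0.8,0,0],[0,0,0,0,-0.8,0,0],[0,0,0,0.05,-0.8,0,0],[0,0,0,0.1,-0.8,0,0],[0,0,0,0.15,-0.8,0,0]]'
python3 - <<'E'
from h import *
t=eyes.capture("top");s=eyes.capture("side")
a=cv2.resize(t[150:270,220:340],(400,400));b=cv2.resize(s[130:290,200:360],(400,400))
cv2.imwrite("pics/k1.png",np.hstack([a,b])[:,:,::-1])
E
```

```text
clock: 17.3
eef_pos: [446.6, -44.2, 72.8]
eef_rot: [[0.907, 0.422, 0.002], [0.422, -0.907, -0.0], [0.002, 0.001, -1.0]]
wrist_force: [7.9, -0.5, 2.1]
width: -0.5
grip_force: 0.0
clock: 18.3
eef_pos: [417.9, 13.6, 72.2]
eef_rot: [[0.907, 0.422, -0.0], [0.422, -0.907, 0.0], [-0.0, -0.0, -1.0]]
wrist_force: [-1.2, 0.1, 0.1]
width: 0.0
grip_force: 0.0
```

View pics/k1.png

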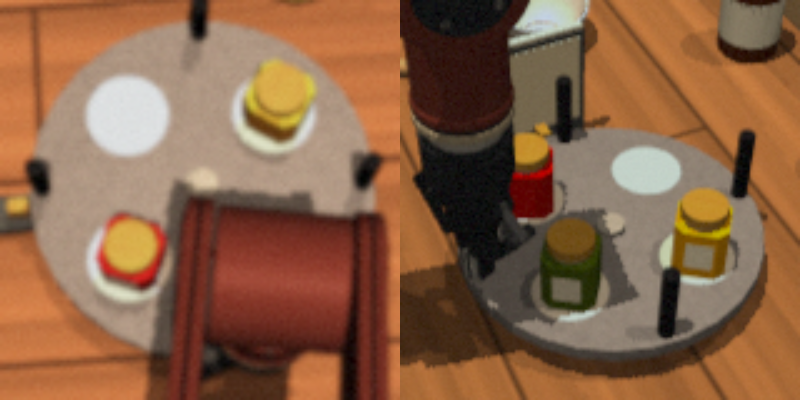

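The platter has turned about 43°, just short of halfway. All jars are upright on their stations. Push on a bit, then back away outward.

```bash
python3 -m handwheel '[[0,0,0,0.25,-0.7,0,0],[0,0,0,0.25,-0.7,0,0],[0,0,0,0.28,-0.7,0,0],[0,0,0,0,0,0,0],[0,0,0,-0.8,-0.4,0,0],[0,0,0,-1.2,-0.5,0,0],[0,0,0,-1.2,-0.5,0,0],[0,0,0,-1.2,-0.5,0,0]]'
python3 - <<'E'
from h import *
t=eyes.capture("top");s=eyes.capture("side")
a=cv2.resize(t[150:270,220:340],(400,400));b=cv2.resize(s[130:290,200:360],(400,400))
cv2.imwrite("pics/k2.png",np.hstack([a,b])[:,:,::-1])
E
```

```text
clock: 19.4
eef_pos: [367.2, 33.9, 72.1]
eef_rot: [[0.907, 0.422, -0.0], [0.422, -0.907, 0.0], [-0.0, -0.0, -1.0]]
wrist_force: [0.1, -0.0, -0.1]
width: 0.2
grip_force: 0.0
```

View pics/k2.png

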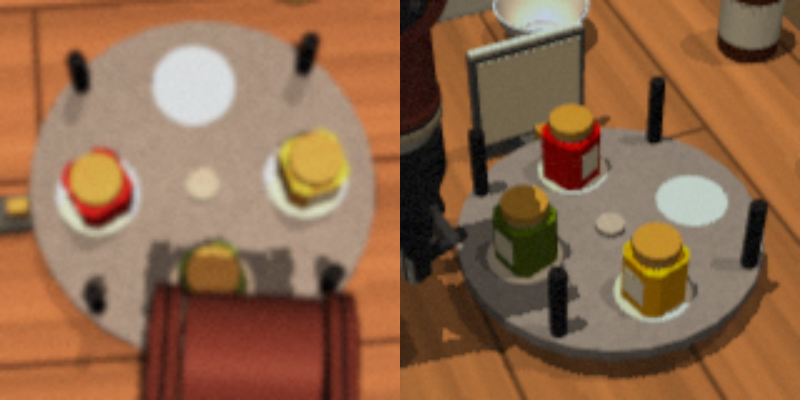

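The red jar now stands before the panel (left view (95,180)) and everything is upright. I'll raise clear, let it settle, and verify numerically.

```bash
python3 -m handwheel '[[0,0,0,0,0,-1.5,0],[0,0,0,0,0,-1.5,0],[0,0,0,0,0,-1.5,0],[0,0,0,0,0,-1.5,0],[0,0,0,0,0,-1.5,0],[0,0,0,0,0,-1.5,0],[0,0,0,0,0,-1,0],[0,0,0,0,0,0,0]]'
python3 -m handwheel '[[0,0,0,0,0,0,0],[0,0,0,0,0,0,0],[0,0,0,0,0,0,0],[0,0,0,0,0,0,0],[0,0,0,0,0,0,0],[0,0,0,0,0,0,0],[0,0,0,0,0,0,0],[0,0,0,0,0,0,0]]'
python3 - <<'E'
from h import *
t=eyes.capture("top");h=cv2.cvtColor(t,cv2.COLOR_RGB2HSV)
def cen(m,z):
    m=cv2.morphologyEx(m,cv2.MORPH_OPEN,np.ones((3,3)));c=max(cv2.findContours(m,0,1)[0],key=cv2.contourArea)
    M=cv2.moments(c);px=[M["m10"]/M["m00"],M["m01"]/M["m00"]];return np.round(px,1),ray("top",[px],z)[0].round(1),M["m00"]
m=cv2.inRange(h,(14,110,110),(24,255,255));m[:192]=0;m[213:]=0;m[:,:238]=0;m[:,262:]=0
print("red lid",cen(m,118),"spot (558,134)")
m=cv2.inRange(h,(140,60,20),(172,255,140));m[:,:370]=0;print("purple",cen(m,40),"crate (454,-323)")
E
```

```text
clock: 20.5
eef_pos: [369.0, 34.0, 173.2]
eef_rot: [[0.907, 0.422, 0.002], [0.422, -0.907, -0.0], [0.001, 0.001, -1.0]]
wrist_force: [-0.1, -0.4, -0.4]
width: -0.2
grip_force: 0.0
clock: 21.5
eef_pos: [368.4, 34.0, 172.3]
eef_rot: [[0.907, 0.422, 0.0], [0.422, -0.907, 0.0], [0.0, -0.0, -1.0]]
wrist_force: [-0.1, 0.3, 0.1]
width: -0.2
grip_force: 0.0
red lid (array([248.3, 203.7]), array([557.6, 133.8, 118. ]), 173.5) spot (558,134)
purple (array([408.5, 234.5]), array([ 455.2, -313.6,   40. ]), 129.5) crate (454,-323)
```

```bash
python3 -c "
from workcell import ticket
print(ticket.finish_job())"
```

```text
the job is handed in; nothing more can be done
None
```

The job is handed in at about 21.5 s: the purple jar lies in the green crate, and the carousel is in its -1.571 rad click-stop with the red jar within about 1 mm of the inspection place by camera; no verdict was shown.

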